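# Rock the charging-pad covers and put the warped one away

### The job

One of the three wooden charging-pad covers on the nook is warped and rocks. Feel for it by slowly and gently pressing straight down near an end of the covers until it stops and holding for a moment; the sound ones do not give, the warped one tips down. Lay the warped cover flat in the open drawer, let go of it and push the drawer fully shut, leaving the two sound covers and the other things where they are.

Things in the scene. Friction and masses are not known exactly. Their poses are not given: they have to be found in the camera images.
- cover_p_mid (a point): one of three wooden charging-pad covers that look alike: plain flat boards 50 mm (its x) by 100 mm (its y) by 9 mm thick (z), about 60-130 g, lying on the nook's deck. This point is the board's centre, half-way up (4.5 mm above its underside).
- cover_q_mid (a point): one of three wooden charging-pad covers that look alike: plain flat boards 50 mm (its x) by 100 mm (its y) by 9 mm thick (z), about 60-130 g, lying on the nook's deck. This point is the board's centre, half-way up (4.5 mm above its underside).
- cover_r_mid (a point): one of three wooden charging-pad covers that look alike: plain flat boards 50 mm (its x) by 100 mm (its y) by 9 mm thick (z), about 60-130 g, lying on the nook's deck. This point is the board's centre, half-way up (4.5 mm above its underside).
- cover_p: the board of point cover_p_mid, same axes; origin at the centre of its underside. If this is the warped one: top level at rest like the others, but its underside bears only on a strip 20 mm wide across the middle and its ends stand 4 mm clear; pressed 35 to 45 mm from the middle (along y) it tips about 0.1 rad under less than 1 N, the pressed spot sinks some 3 mm and stops.
- cover_q: the board of point cover_q_mid, same axes; origin at the centre of its underside. If this is the warped one: top level at rest like the others, but its underside bears only on a strip 20 mm wide across the middle and its ends stand 4 mm clear; pressed 35 to 45 mm from the middle (along y) it tips about 0.1 rad under less than 1 N, the pressed spot sinks some 3 mm and stops.
- cover_r: the board of point cover_r_mid, same axes; origin at the centre of its underside. If this is the warped one: top level at rest like the others, but its underside bears only on a strip 20 mm wide across the middle and its ends stand 4 mm clear; pressed 35 to 45 mm from the middle (along y) it tips about 0.1 rad under less than 1 N, the pressed spot sinks some 3 mm and stops.
- nook: the fixed white plastic charging nook, 250 mm deep (x) by 520 mm wide (y), flat deck 80 mm above its origin. Origin at its foot (up to 5 mm below the table's top: the nook is let into it by a varying depth), 120 mm behind the deck's front edge, mid-width; x points to the rear, away from the robot. Rims rise 34 mm above the deck along the rear and both ends, none in front.
- deck (a point): point on the deck's top, 60 mm behind its front edge, mid-width; axes as the nook's. The covers lie in a row here, long side along y, about 35 mm apart end to end. Sound covers bear on the deck all over. The covers are brittle: feel for the touch slowly (under 5 mm/s, from 10 mm above) and press with a few newtons; 20 N between cover and deck, even for an instant, cracks one.
- drawer (a joint): opening of the nook's drawer in m: 0 shut, up to 0.14, starts 0.115 to 0.128 open; slides along the nook's x, pulled out towards the robot; about 1.5 N of friction, stays where it is left.
- drawer_floor (a point): point on the drawer's inner floor, 11 mm above the nook's origin, 60 mm behind the inner face of the drawer's front, mid-width; moves with the drawer; axes as the nook's. The tray inside is 238 mm wide (y), its side walls rise 37 mm above the floor; the part not covered by the deck is as long (x) as the drawer is open.
- drawer_front (a point): centre of the outer face of the drawer's front panel, 35 mm above the nook's origin; the panel is 270 mm wide, 58 mm high (29 mm above and below this point) and 15 mm thick; pushing it along the nook's +x shuts the drawer.
- power_bank: navy power bank 65 x 105 x 18 mm; stands on the rear part of the deck; a bystander, leave it alone. Origin at the centre of its underside
- mouse: glossy black computer mouse 58 x 98 x 28 mm; stands on the rear part of the deck; a bystander, leave it alone. Origin at the centre of its underside
- coaster: round cork coaster, 88 mm across, 6 mm thick; stands on the rear part of the deck; a bystander, leave it alone. Origin at the centre of its underside
- compact: round pale pink compact mirror, 68 mm across, 16 mm high; stands on the rear part of the deck; a bystander, leave it alone. Origin at the centre of its underside

How it is judged:
By the outcome, as a careful person would: the job done as asked, in the order asked, and still so for the second after the job is handed in, with the robot touching nothing.
It also fails if it takes over 72 s, if anything falls off the work surface, if the arm or the gripper's body presses on something with over 40 N, if the wrist force passes 120 N, or if a joint passes its speed limit or range.

### The arm

A 6-joint arm with a two-finger parallel gripper is mounted at the origin on the work surface. World frame = base frame: x ahead of the robot, y to its left, z up, the work surface at z = 0. Lengths are in mm, angles in rad, forces in N, time in s.
With the tool pointing down it reaches from about 250 to 850 mm from the base axis. Payload 12.5 kg.
Tool frame: the origin (TCP) lies at the very end of the fingers, on their centre line; the grasp point (between the pads) lies hold_point_z behind it (hold_point_z is the distance from the TCP to the grasp point, in mm); z points along the fingers, y is the direction in which the jaws open and shut (so a half turn about z gives the same grasp; the last joint's range is limited). The gripper opens to 93 mm and grips with 3 to 60 N. Pads are 15 mm wide; open, the fingers measure 128 mm over their backs; the gripper's body (75 mm by 188 mm) begins 65 mm behind the grasp point.
Start: joints at [1.172, 0.351, 1.652, -0, 1.139, -0.085], TCP at [169.74, 523.137, 218.633] pointing down, gripper open.
Joint ranges: [-2.75, 2.75], [-0.79, 2.1], [0.01, 2.65], [-1.57, 4.71], [0.07, 3.14], [-2.87, 2.87]. Speed limits (rad/s): [2.22, 2.22, 2.79, 3.14, 3.14, 3.14].

### API

Orientations are given as a unit quaternion [x, y, z, w].
In Python, from plant import * gives the robot as it stands.
- The arm moves only by the tool apply_moves, never from a script. Its argument "plan" is a list of rows, each a list of 2 entries, a list of its own where there are three numbers: the shift along the world's x, y, z in m, then the turn about the world's z in degrees. In form: [[[x, y, z], roll], ...]. A call has 1 to 8 rows; each row is the pose to reach, as a shift and turn from the pose measured when the call began; what a row does not reach only later rows make up. A row lasts 1/12 s, in which the tool goes at most 41.7 mm and 7.16 degrees, less where a joint would pass 70% of its speed; a pose out of reach is approached as far as the arm can. A call with a gripper value outside its range is refused whole. "jaw" is the gripper's target within -1 to 1 (shut at 1, half-way at 0, fully open at -1), set as the call begins (left out, the last holds). The fingers move at their own pace and stop on an object; "newtons" is the grip in N (left out, the last holds). Time passes only in rows, so rows that repeat a pose let the fingers close. It gives the time, the measured TCP pose, the force and the opening at its end, in the units of the state.
- sense(): the state, without advancing time (a new reading comes with each control period).
- snapshot(name): name is "side" or "top" or "wrist"; returns the picture (420x560x3 uint8, red, green, blue); there is no depth.
- camera_info(name): a dict with "vfov" (degrees; the focal length in pixels is half the picture's height over the tangent of half this angle, whatever the lens; pixels are square), "cx", "cy" (the principal point, pixels), "k1" (the pictures are not rectified: a ray, as slopes to the right and down, at radius r is drawn at 1 + k1 r^2 times it, then the intrinsics apply), "eye" and "orientation" of the camera in the world; the wrist camera has in their place "tool_from_camera" (4x4, takes a point from camera to tool coordinates, whose origin is the TCP and whose axes are the flange's). Camera axes: x right, y up, looking along -z (the intrinsics and any distortion apply to the point x, -y, -z); pixel columns grow to the right and rows downward; lengths in mm; the calibration is good to about 2 mm. A picture is of the moment at which its call begins: read the wrist's pose just before it. camera_info takes no time and is no camera call.
- job_done(): hands the job in, once; it reports no verdict.
Trained networks look in the newest picture that a camera, given by its name, has taken for a name from the list of things; names that differ only in an ending like _2 or _b are one class to them, and where a whole thing is asked for, a point or a joint stands for the part that bears it (a point fixed in the world has none). Each returns a list of dicts, best first, with "score" (0 to 1); they miss things now and then, are a little off and sometimes report something else, mostly with a low value. They report only what shows in the picture. A call takes as long as a camera call.
- outline_of(query, camera): "mask" (420x560 bool, what is visible of it) and "rect" ([left, top, width, height] in pixels, round what is visible of it).
The state is a dict: "t": time; "joint_pos": joint angles; "qd": joint speeds; "joint_torque": joint torques, N m; "tcp_pos": TCP position; "eef_rot": TCP orientation; "force": force on the tool from outside, world axes, zero at the start; "ft_torque": the same for the moment, N m; "gripper_width": finger opening in mm.
Only numpy, scipy, OpenCV 4.12 (cv2) and the standard library are available. Lean on these libraries where they do the work, as an engineer would, in place of code of your own. Each camera call takes 0.05 s, during which the arm holds its last target.

## Working session

There is one attempt and no reset: what is moved stays moved. The work goes in short steps, Python scripts to look and compute and a tool call to move; the robot and the scene stay as the last step left them, time stands still between calls to the robot, and variables do not carry over. Pictures are saved under pics/ and viewed, and the job is handed in when it is done.

Besides the shell and the picture viewer there is one more tool, called after "Emit:" in YAML: its name, and indented under it one key for each argument. apply_moves: Moves the arm, as the interface text tells. Its arguments: {"type":"object","properties":{"plan":{"type":"array","items":{"type":"array"}},"jaw":{"type":"number"},"newtons":{"type":"number"}},"required":["plan"]}

```bash
mkdir -p pics; ls; python3 - <<'E'
from plant import *
import cv2
s=sense(); print(s)
for n in ("side","top","wrist"):
    im=snapshot(n); cv2.imwrite(f"pics/{n}0.png",im[:,:,::-1]); print(n,camera_info(n))
print(sense()["t"])
E
```

```text
pics
{'t': 0.0, 'joint_pos': array([ 1.17238858e+00,  3.51237142e-01,  1.65239949e+00, -2.75786637e-05,
        1.13908711e+00, -8.46106317e-02]), 'qd': array([-2.00446219e-03,  1.51609792e-04,  2.17086328e-05,  1.07767930e-03,
        8.90240230e-04, -3.13081550e-04]), 'joint_torque': array([-1.20811732e-03, -4.97326255e+01, -2.85254127e+01,  6.98817428e-02,
        2.56391679e-02, -4.35825200e-05]), 'tcp_pos': array([169.62918067, 522.84103066, 218.11027766]), 'eef_rot': array([ 1.56249885e-01,  9.87717395e-01, -5.52129116e-04, -1.23103549e-04]), 'force': array([0.22692302, 0.34649917, 0.32871464]), 'ft_torque': array([ 0.04427174,  0.05109807, -0.03272794]), 'gripper_width': 93.0970085624708}
side {'vfov': 54.21651325942175, 'cx': 280.7812944106014, 'cy': 211.21344163904683, 'k1': -0.08674060631971901, 'eye': array([532.79582466, 388.32659521, 565.50921766]), 'orientation': array([-0.04912322,  0.32083429,  0.93541003, -0.14021538])}
top {'vfov': 50.204766555996066, 'cx': 276.9500779327936, 'cy': 204.56308705746383, 'k1': -0.13358621116719524, 'eye': array([523.27325666,   4.8666324 , 886.29160911]), 'orientation': array([ 0.06203323, -0.05990543, -0.69639369,  0.71245985])}
wrist {'vfov': 61.30915914199006, 'cx': 283.74668297362075, 'cy': 206.90978403177337, 'k1': -0.06306870036011876, 'tool_from_camera': array([[-1.21513887e-03,  9.71144911e-01,  2.38487074e-01,
         6.50936754e+01],
       [ 9.99999088e-01,  1.03954843e-03,  8.62040838e-04,
        -5.71720242e-01],
       [ 5.89247710e-04,  2.38487904e-01, -9.71145289e-01,
        -1.65679664e+02],
       [ 0.00000000e+00,  0.00000000e+00,  0.00000000e+00,
         1.00000000e+00]])}
0.15
```

View pics/top0.png

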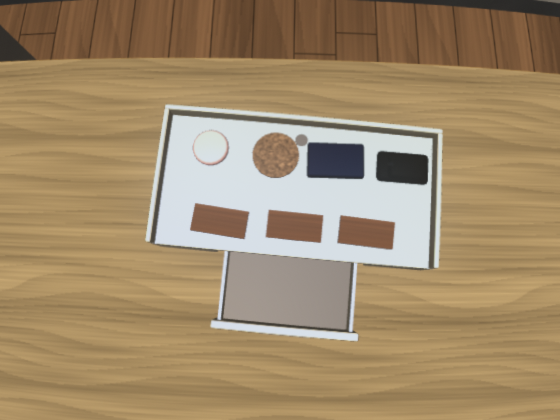

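View pics/side0.png

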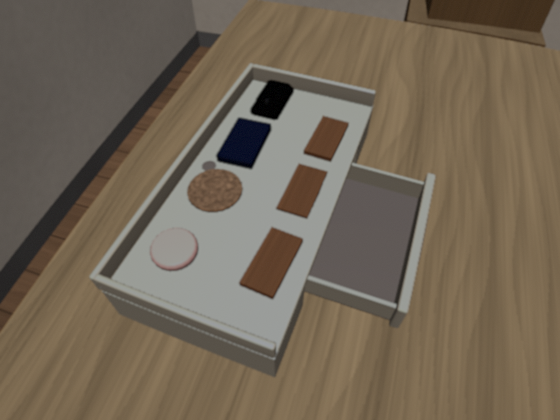

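```bash
cat > h.py <<'E'
import numpy as np, cv2
from scipy.spatial.transform import Rotation as R
from plant import *
def cam(n,s=None):
    c=camera_info(n)
    if n=="wrist":
        T=np.array(c["tool_from_camera"]); s=s or sense()
        Rt=R.from_quat(s["eef_rot"]).as_matrix()
        return c,Rt@T[:3,3]+s["tcp_pos"],Rt@T[:3,:3]
    return c,np.array(c["eye"]),R.from_quat(c["orientation"]).as_matrix()
F=lambda c:210/np.tan(np.radians(c["vfov"])/2)
def proj(C,P):
    c,e,M=C; q=(np.atleast_2d(P)-e)@M; a=np.c_[q[:,0]/-q[:,2],-q[:,1]/-q[:,2]]
    r2=(a**2).sum(1,keepdims=True); a=a*(1+c["k1"]*r2)
    return a*F(c)+[c["cx"],c["cy"]]
def ray(C,uv):
    c,e,M=C; d=(np.atleast_2d(uv)-[c["cx"],c["cy"]])/F(c); a=d.copy()
    for _ in range(30): a=d/(1+c["k1"]*(a**2).sum(1,keepdims=True))
    return e,np.c_[a[:,0],-a[:,1],-np.ones(len(a))]@M.T
def onz(C,uv,z):
    e,d=ray(C,uv); return e+d*((z-e[2])/d[:,2])[:,None]
E
python3 - <<'E'
from h import *
np.set_printoptions(precision=1,suppress=True)
for n in("top","side"):
    C=cam(n); snapshot(n)
    for q in ("cover_p","drawer_front","nook"):
        for o in outline_of(q,n)[:4]:
            m=o["mask"].astype(np.uint8); 
            cs,_=cv2.findContours(m,0,2); c=max(cs,key=cv2.contourArea)
            print(n,q,o["score"],o["rect"],m.sum())
            if q=="cover_p":
                w=onz(C,c[:,0].astype(float),87)
                r=cv2.minAreaRect(w[:,:2].astype(np.float32)); print("   ",np.array(r[0]),np.array(r[1]),r[2])
# guess nook corners top rims
C=cam("top"); S=cam("side")
print(onz(C,[[167,107],[442,130],[149,241],[436,266]],112))
print(onz(C,[[155,243],[430,269]],78))
print(onz(C,[[213,321],[357,335],[211,327],[356,340]],62))
print(onz(S,[[434,174],[407,311]],62))
E
```

```text
top cover_p 0.78 [337.8, 213.5, 56.3, 34.3] 1536
    [ 616.1 -153.1] [102.3  51.1] 83.19698333740234
top cover_p 0.73 [190.0, 200.5, 56.2, 38.2] 1519
    [630.3 114.3] [101.  53.] 81.38406372070312
top cover_p 0.57 [266.3, 211.0, 52.9, 30.2] 1484
    [625.1 -21.7] [99.  50.5] 85.69683837890625
top drawer_front 0.72 [208.4, 253.4, 148.0, 85.5] 10518
top drawer_front 0.66 [252.5, 131.7, 49.3, 43.4] 1596
top nook 0.88 [148.9, 105.1, 295.2, 237.9] 41181
side cover_p 0.9 [277.0, 165.1, 47.8, 55.0] 1629
    [624.2 -18.1] [103.4  51. ] 86.0981216430664
side cover_p 0.6 [240.9, 229.0, 60.6, 70.7] 2482
    [630.3 116.7] [101.8  53.3] 81.43093872070312
side cover_p 0.57 [300.7, 118.2, 46.7, 43.9] 1282
    [ 615.6 -145.5] [109.4  53.1] 83.8207015991211
side drawer_front 0.55 [304.9, 165.3, 129.6, 161.5] 13660
side nook 0.63 [89.5, 61.1, 346.6, 317.9] 52165
[[ 837.   216.5  112. ]
 [ 805.1 -293.1  112. ]
 [ 588.5  231.2  112. ]
 [ 555.7 -271.4  112. ]]
[[ 588.   229.7   78. ]
 [ 551.6 -272.1   78. ]]
[[ 450.9  119.6   62. ]
 [ 431.5 -140.8   62. ]
 [ 440.   122.9   62. ]
 [ 422.6 -139.1   62. ]]
[[ 423.9 -138.1   62. ]
 [ 440.1  125.2   62. ]]
```

```bash
python3 - <<'E'
import plant
print([n for n in dir(plant) if not n.startswith('_')]); print(getattr(plant,'hold_point_z',None))
from h import *
np.set_printoptions(precision=1,suppress=True)
im=cv2.imread("pics/top0.png")
# check cover rects: overlay
C=cam("top")
def rect(cx,cy,yaw,a=50,b=100,z=87):
    M=R.from_euler('z',yaw,degrees=True).as_matrix()
    return np.array([[cx,cy,z]])+np.array([[a,b,0],[a,-b,0],[-a,-b,0],[-a,b,0]])/2@M.T
big=cv2.resize(im,None,fx=3,fy=3,interpolation=2)
for c in [(616,-153,-6.8),(630,114,-8.6),(625,-21.7,-4.3)]:
    p=(proj(C,rect(*c))+.5)*3; cv2.polylines(big,[p.astype(int)],True,(0,255,0),1)
# nook model
M=R.from_euler('z',-4,degrees=True).as_matrix()
o=np.array([570,-21,78])+M@np.array([120,0,0])
for pts in ([[-120,260,0],[-120,-260,0]],[[130,260,34],[130,-260,34]]):
    p=(proj(C,o+np.array(pts)@M.T)+.5)*3; cv2.polylines(big,[p.astype(int)],False,(0,0,255),1)
cv2.imwrite("pics/ov.png",big[300:900,450:1250])
cv2.imwrite("pics/ov2.png",big[600:1050,450:1250])
E
```

```text
['MotionError', 'camera_info', 'hold_point_z', 'job_done', 'outline_of', 'sense', 'snapshot']
18.8
```

View pics/ov2.png

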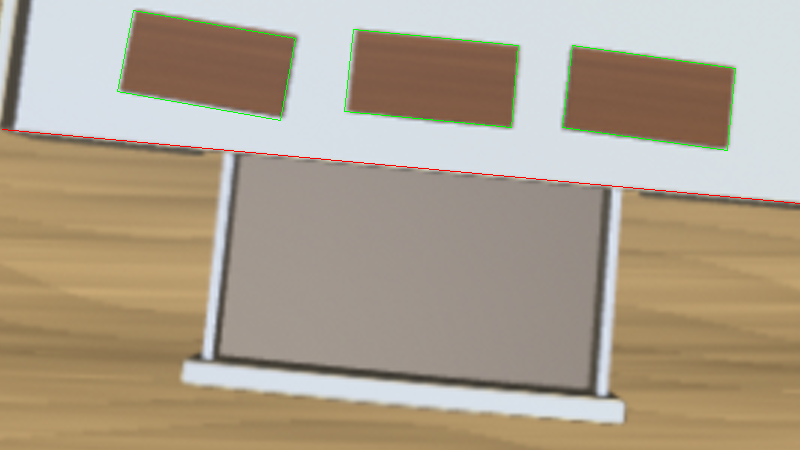

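Emit:
apply_moves:
  plan:
    - [[0.028,-0.028,0],-7]
    - [[0.056,-0.056,0],-14]
    - [[0.084,-0.084,0],-21]
    - [[0.113,-0.112,0],-28]
    - [[0.142,-0.14,0],-35]
    - [[0.17,-0.168,0],-42]
    - [[0.198,-0.196,0],-49]
    - [[0.227,-0.224,0],-56]
  jaw: 1
  newtons: 20

```text
t: 1.22
tcp_pos: [397.8, 297.5, 218.8]
eef_rot: [0.604, 0.797, 0.0, 0.0]
force: [0.3, 0.3, -0.4]
gripper_width: 44.1
```

Emit:
apply_moves:
  plan:
    - [[0.029,-0.028,0],-7]
    - [[0.058,-0.056,0],-14]
    - [[0.086,-0.084,0],-21]
    - [[0.114,-0.112,0],-23]
    - [[0.143,-0.14,0],-23]
    - [[0.172,-0.168,0],-23]
    - [[0.2,-0.196,-0.01],-23]
    - [[0.227,-0.22,-0.03],-23]

```text
t: 1.88
tcp_pos: [627.3, 75.4, 190.7]
eef_rot: [0.751, 0.66, 0.002, 0.002]
force: [0.6, 0.7, -0.6]
gripper_width: 0.6
```

```bash
python3 - <<'E'
from h import *
np.set_printoptions(precision=3,suppress=True)
s=sense(); print(s["t"],s["tcp_pos"],s["force"],s["gripper_width"],s["qd"])
Rt=R.from_quat(s["eef_rot"]).as_matrix();print(np.degrees(np.arctan2(Rt[1,1],Rt[0,1])),Rt[:,2])
E
```

```text
1.8833 [627.261  75.431 190.668] [ 0.639  0.661 -0.615] 0.5864006758043107 [-0.484  0.769 -0.541  0.004 -0.209 -0.482]
-7.358066745624457 [ 0.005  0.    -1.   ]
```

Emit:
apply_moves:
  plan:
    - [[-0.002,-0.001,-0.03],-1]
    - [[-0.003,-0.001,-0.06],-1]
    - [[-0.003,-0.001,-0.08],-1]
    - [[-0.003,-0.001,-0.089],-1]
    - [[-0.003,-0.001,-0.089],-1]
    - [[-0.003,-0.001,-0.089],-1]

```text
t: 2.38
tcp_pos: [624.6, 74.6, 102.4]
eef_rot: [0.757, 0.654, 0.002, 0.002]
force: [0.6, -0.0, -0.1]
gripper_width: 0.5
```

```bash
python3 - <<'E'
from h import *
np.set_printoptions(precision=3,suppress=True)
s=sense(); print(s["t"],s["tcp_pos"],s["force"],s["gripper_width"],s["qd"])
im=snapshot("wrist"); cv2.imwrite("pics/w1.png",im[:,:,::-1])
im=snapshot("side"); cv2.imwrite("pics/s1.png",im[:,:,::-1])
C=cam("wrist",s)
M=lambda y:R.from_euler('z',y,degrees=True).as_matrix()
for z in (84,87,89):
  print(proj(C,np.array([630,114,z])+np.array([[25,50,0],[-25,50,0],[25,-50,0],[-25,-50,0]])@M(-8.6).T))
E
```

```text
2.3833 [624.648  74.613 102.414] [ 0.56  -0.013 -0.087] 0.5013985462985973 [ 0.002 -0.024 -0.016 -0.     0.002 -0.001]
[[332.749  69.29 ]
 [231.432  68.907]
 [326.609 259.245]
 [236.794 259.124]]
[[333.609  68.432]
 [230.573  68.04 ]
 [327.272 261.328]
 [236.12  261.207]]
[[334.198  67.843]
 [229.984  67.447]
 [327.725 262.751]
 [235.66  262.631]]
```

View pics/w1.png

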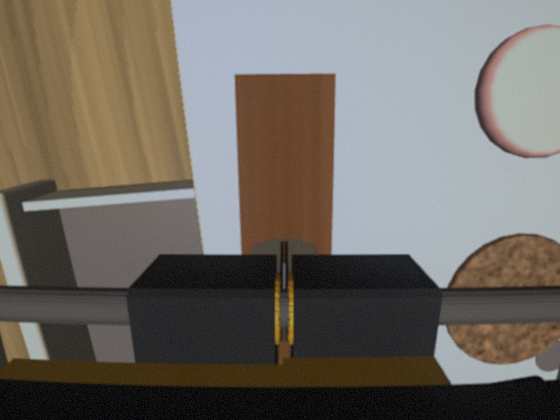

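View pics/s1.png

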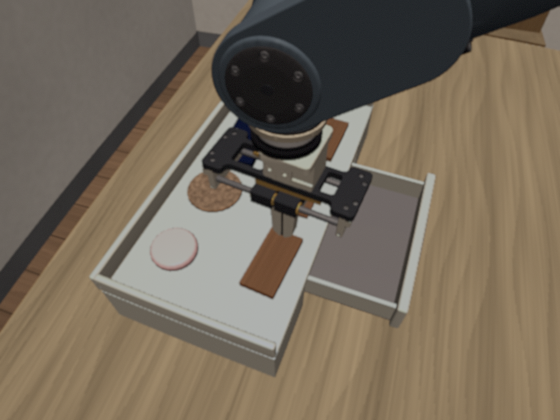

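Emit:
apply_moves:
  plan:
    - [[0,0,-0.0012],0]
    - [[0,0,-0.0024],0]
    - [[0,0,-0.0028],0]
    - [[0,0,-0.0032],0]
    - [[0,0,-0.0036],0]
    - [[0,0,-0.004],0]
    - [[0,0,-0.0044],0]
    - [[0,0,-0.0048],0]

```text
t: 3.15
tcp_pos: [625.2, 74.6, 98.6]
eef_rot: [0.757, 0.654, 0.003, 0.002]
force: [0.4, -0.4, 0.2]
gripper_width: 0.4
```

Emit:
apply_moves:
  plan:
    - [[0,0,-0.0004],0]
    - [[0,0,-0.0008],0]
    - [[0,0,-0.0012],0]
    - [[0,0,-0.0016],0]
    - [[0,0,-0.002],0]
    - [[0,0,-0.0024],0]
    - [[0,0,-0.0028],0]
    - [[0,0,-0.0032],0]

```text
t: 3.82
tcp_pos: [625.1, 74.6, 95.3]
eef_rot: [0.757, 0.654, 0.003, 0.002]
force: [0.8, -1.1, 0.2]
gripper_width: 0.9
```

Emit:
apply_moves:
  plan:
    - [[0,0,-0.0004],0]
    - [[0,0,-0.0008],0]
    - [[0,0,-0.0012],0]
    - [[0,0,-0.0016],0]
    - [[0,0,-0.002],0]
    - [[0,0,-0.0024],0]
    - [[0,0,-0.0028],0]
    - [[0,0,-0.0032],0]

```text
t: 4.48
tcp_pos: [625.2, 74.6, 92.0]
eef_rot: [0.757, 0.654, 0.003, 0.002]
force: [0.5, -0.5, -0.0]
gripper_width: 0.5
```

Emit:
apply_moves:
  plan:
    - [[0,0,-0.0004],0]
    - [[0,0,-0.0008],0]
    - [[0,0,-0.0012],0]
    - [[0,0,-0.0016],0]
    - [[0,0,-0.002],0]

```text
t: 4.9
tcp_pos: [625.1, 74.6, 90.0]
eef_rot: [0.757, 0.654, 0.003, 0.002]
force: [0.4, 0.2, 0.3]
gripper_width: 0.7
```

Emit:
apply_moves:
  plan:
    - [[0,0,-0.0003],0]
    - [[0,0,-0.0006],0]
    - [[0,0,-0.0009],0]
    - [[0,0,-0.0012],0]

```text
t: 5.23
tcp_pos: [625.2, 74.6, 88.8]
eef_rot: [0.757, 0.654, 0.003, 0.002]
force: [-0.2, 0.7, 0.2]
gripper_width: 0.6
```

Emit:
apply_moves:
  plan:
    - [[0,0,-0.0003],0]
    - [[0,0,-0.0006],0]
    - [[0,0,-0.0009],0]

```text
t: 5.48
tcp_pos: [625.2, 74.7, 87.8]
eef_rot: [0.757, 0.654, 0.003, 0.002]
force: [0.0, 0.4, -0.1]
gripper_width: 0.6
```

Emit:
apply_moves:
  plan:
    - [[0,0,-0.0003],0]
    - [[0,0,-0.0006],0]
    - [[0,0,-0.0009],0]

```text
t: 5.73
tcp_pos: [625.1, 74.7, 86.9]
eef_rot: [0.757, 0.654, 0.003, 0.002]
force: [0.2, 0.5, -0.1]
gripper_width: 0.7
```

Emit:
apply_moves:
  plan:
    - [[0,0,-0.0003],0]
    - [[0,0,-0.0006],0]

```text
t: 5.9
tcp_pos: [625.2, 74.6, 86.3]
eef_rot: [0.757, 0.654, 0.003, 0.002]
force: [-0.4, -0.1, 0.8]
gripper_width: 0.5
```

Emit:
apply_moves:
  plan:
    - [[0,0,-0.0003],0]
    - [[0,0,-0.0006],0]

```text
t: 6.07
tcp_pos: [625.1, 74.7, 85.6]
eef_rot: [0.757, 0.654, 0.003, 0.002]
force: [-0.5, -0.2, 0.5]
gripper_width: 0.6
```

Emit:
apply_moves:
  plan:
    - [[0,0,-0.0003],0]
    - [[0,0,-0.0006],0]

```text
t: 6.23
tcp_pos: [625.2, 74.7, 85.0]
eef_rot: [0.757, 0.654, 0.003, 0.002]
force: [-0.1, 0.3, 0.2]
gripper_width: 0.5
```

Emit:
apply_moves:
  plan:
    - [[0,0,-0.0003],0]
    - [[0,0,-0.0006],0]

```text
t: 6.4
tcp_pos: [625.2, 74.6, 85.0]
eef_rot: [0.757, 0.654, 0.003, 0.002]
force: [-4.1, -0.1, 8.3]
gripper_width: 0.2
```

Emit:
apply_moves:
  plan:
    - [[0,0,-0.0003],0]
    - [[0,0,-0.0006],0]

```text
t: 6.57
tcp_pos: [625.2, 74.7, 84.9]
eef_rot: [0.757, 0.654, 0.003, 0.002]
force: [-4.4, -0.6, 10.2]
gripper_width: 0.7
```

Emit:
apply_moves:
  plan:
    - [[0,0,0],0]
    - [[0,0,0],0]

```text
t: 6.73
tcp_pos: [625.3, 74.7, 85.0]
eef_rot: [0.757, 0.654, 0.003, 0.002]
force: [-0.3, -0.8, 3.0]
gripper_width: 0.0
```

```bash
cat > look.py <<'E'
import sys
from h import *
k=sys.argv[1]
s=sense(); print(s["t"],s["tcp_pos"],s["force"])
a=snapshot("wrist"); b=snapshot("side")
cv2.imwrite(f"pics/w{k}.png",a[:,:,::-1]);cv2.imwrite(f"pics/s{k}.png",b[:,:,::-1])
cv2.imwrite(f"pics/both{k}.png",np.hstack([cv2.resize(a,(400,300)),cv2.resize(b,(400,300))])[:,:,::-1])
E
python3 look.py L
```

```text
6.7333 [625.29696974  74.67439677  84.99099063] [-0.33564303 -0.83297359  3.02099123]
```

View pics/wL.png

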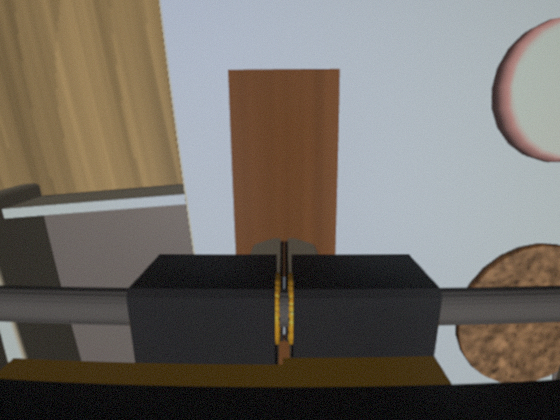

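View pics/sL.png

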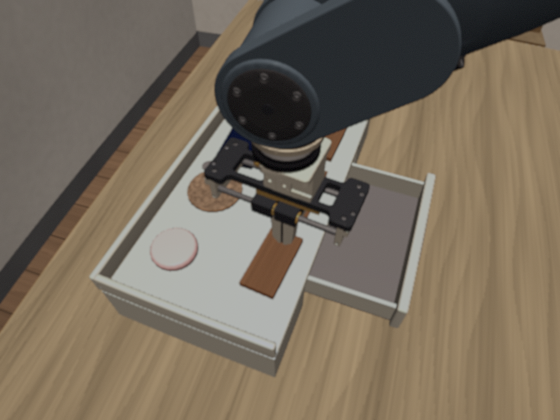

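```bash
python3 - <<'E'
import cv2,numpy as np
from h import cam,proj
a=[cv2.imread(f"pics/{n}.png")[225:305,230:310] for n in("side0","s1","sL")]
cv2.imwrite("pics/cmp.png",np.hstack([cv2.resize(i,(260,260),interpolation=2) for i in a]))
print(proj(cam("side"),[[637,163,85],[637,163,90]]))
E
```

```text
[[255.7550836  288.99081804]
 [255.55646433 287.20035723]]
```

View pics/cmp.png

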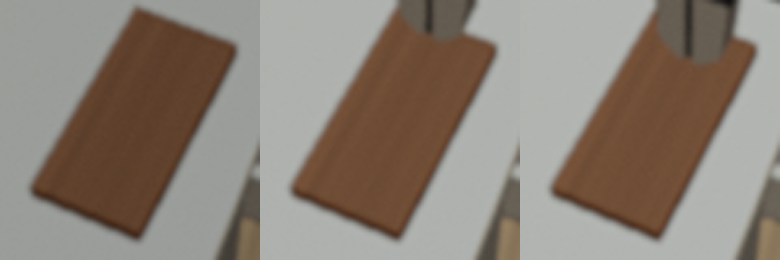

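Emit:
apply_moves:
  plan:
    - [[0,0,0.006],0]
    - [[0,0,0.016],0]
    - [[0.0,-0.02,0.018],2]
    - [[0.001,-0.04,0.018],4]
    - [[0.0025,-0.0565,0.018],4]
    - [[0.0025,-0.0565,0.014],4]
    - [[0.0025,-0.0565,0.011],4]
    - [[0.0025,-0.0565,0.01],4]

```text
t: 7.5
tcp_pos: [627.5, 18.7, 94.7]
eef_rot: [0.733, 0.68, 0.003, 0.002]
force: [0.7, 0.4, 0.1]
gripper_width: 0.5
```

Emit:
apply_moves:
  plan:
    - [[0,0,-0.0003],0]
    - [[0,0,-0.0007],0]
    - [[0,0,-0.001],0]
    - [[0,0,-0.0014],0]
    - [[0,0,-0.0017],0]
    - [[0,0,-0.002],0]
    - [[0,0,-0.0024],0]

```text
t: 8.08
tcp_pos: [627.6, 18.8, 92.3]
eef_rot: [0.733, 0.68, 0.003, 0.002]
force: [-0.5, 0.4, 0.2]
gripper_width: 0.5
```

Emit:
apply_moves:
  plan:
    - [[0,0,-0.0004],0]
    - [[0,0,-0.0008],0]
    - [[0,0,-0.0012],0]
    - [[0,0,-0.0016],0]
    - [[0,0,-0.002],0]

```text
t: 8.5
tcp_pos: [627.5, 18.8, 90.2]
eef_rot: [0.733, 0.68, 0.003, 0.002]
force: [0.3, -0.1, -1.0]
gripper_width: 0.7
```

Emit:
apply_moves:
  plan:
    - [[0,0,-0.0004],0]
    - [[0,0,-0.0008],0]
    - [[0,0,-0.0012],0]
    - [[0,0,-0.0016],0]

```text
t: 8.83
tcp_pos: [627.5, 18.8, 88.6]
eef_rot: [0.733, 0.68, 0.003, 0.002]
force: [-0.6, 0.2, -0.7]
gripper_width: 0.7
```

Emit:
apply_moves:
  plan:
    - [[0,0,-0.0003],0]
    - [[0,0,-0.0006],0]
    - [[0,0,-0.0009],0]

```text
t: 9.08
tcp_pos: [627.6, 18.8, 87.7]
eef_rot: [0.733, 0.68, 0.003, 0.002]
force: [0.3, 0.4, 0.5]
gripper_width: 0.6
```

Emit:
apply_moves:
  plan:
    - [[0,0,-0.0003],0]
    - [[0,0,-0.0006],0]
    - [[0,0,-0.0009],0]

```text
t: 9.33
tcp_pos: [627.5, 18.8, 86.7]
eef_rot: [0.733, 0.68, 0.003, 0.002]
force: [0.4, 0.6, 0.1]
gripper_width: 0.5
```

Emit:
apply_moves:
  plan:
    - [[0,0,-0.0003],0]
    - [[0,0,-0.0006],0]
    - [[0,0,-0.0009],0]

```text
t: 9.58
tcp_pos: [627.6, 18.8, 85.8]
eef_rot: [0.733, 0.68, 0.003, 0.002]
force: [-0.1, -0.1, 0.1]
gripper_width: 0.5
```

Emit:
apply_moves:
  plan:
    - [[0,0,-0.0003],0]
    - [[0,0,-0.0006],0]

```text
t: 9.75
tcp_pos: [627.5, 18.8, 85.2]
eef_rot: [0.733, 0.68, 0.003, 0.002]
force: [-0.1, -0.1, -0.1]
gripper_width: 0.3
```

Emit:
apply_moves:
  plan:
    - [[0,0,-0.0003],0]
    - [[0,0,-0.0006],0]

```text
t: 9.92
tcp_pos: [627.6, 18.8, 84.6]
eef_rot: [0.733, 0.68, 0.003, 0.002]
force: [-0.1, -0.1, -0.4]
gripper_width: 0.4
```

Emit:
apply_moves:
  plan:
    - [[0,0,-0.0003],0]
    - [[0,0,-0.0004],0]

```text
t: 10.08
tcp_pos: [627.6, 18.8, 84.1]
eef_rot: [0.733, 0.68, 0.003, 0.002]
force: [-0.7, 0.8, 0.5]
gripper_width: 0.7
```

Emit:
apply_moves:
  plan:
    - [[0,0,-0.0003],0]
    - [[0,0,-0.0006],0]

```text
t: 10.25
tcp_pos: [627.6, 18.9, 83.6]
eef_rot: [0.733, 0.68, 0.003, 0.002]
force: [0.3, -0.1, 1.0]
gripper_width: 0.6
```

Emit:
apply_moves:
  plan:
    - [[0,0,-0.0003],0]
    - [[0,0,-0.0006],0]

```text
t: 10.42
tcp_pos: [627.6, 18.8, 82.9]
eef_rot: [0.733, 0.68, 0.003, 0.002]
force: [0.4, -0.1, -0.0]
gripper_width: 0.6
```

Emit:
apply_moves:
  plan:
    - [[0,0,-0.0003],0]
    - [[0,0,-0.0006],0]

```text
t: 10.58
tcp_pos: [627.7, 18.9, 82.4]
eef_rot: [0.733, 0.68, 0.003, 0.002]
force: [-1.0, 0.6, 2.9]
gripper_width: 0.6
```

Emit:
apply_moves:
  plan:
    - [[0,0,-0.0002],0]
    - [[0,0,-0.0004],0]

```text
t: 10.75
tcp_pos: [627.7, 18.9, 82.3]
eef_rot: [0.733, 0.68, 0.003, 0.002]
force: [-1.6, -0.1, 5.4]
gripper_width: 0.6
```

```bash
python3 look.py M
```

```text
10.75 [627.70818069  18.88632689  82.29219755] [-1.64200836 -0.14953878  5.41777798]
```

View pics/bothM.png

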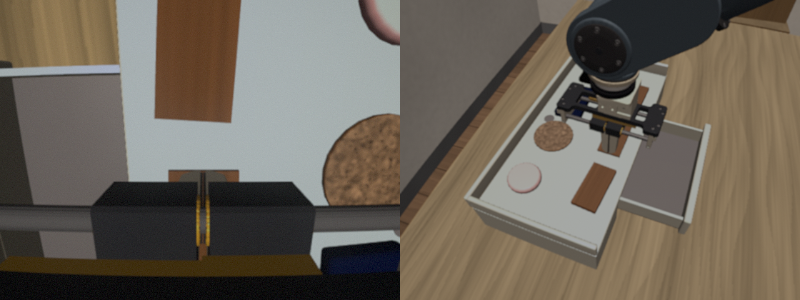

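Emit:
apply_moves:
  plan:
    - [[0,0,0.003],0]
    - [[0,0,0.01],0]
    - [[-0.001,-0.014,0.023],0]
    - [[-0.002,-0.028,0.027],0]
    - [[-0.0027,-0.0405,0.027],0]
    - [[-0.0027,-0.0405,0.027],0]
  jaw: -0.6
  newtons: 15

```text
t: 11.35
tcp_pos: [625.0, -24.7, 109.9]
eef_rot: [0.734, 0.679, 0.003, 0.003]
force: [-0.4, 0.6, 0.4]
gripper_width: 36.1
```

```bash
python3 look.py M2; python3 - <<'E'
from h import *
im=cv2.imread("pics/wM2.png"); cv2.imwrite("pics/wM2b.png",cv2.resize(im,(800,600)))
C=cam("wrist"); print(proj(C,[[627+25,28,85],[627-25,31,85]]))
s=sense();Rt=R.from_quat(s["eef_rot"]).as_matrix();print(np.degrees(np.arctan2(Rt[1,1],Rt[0,1])),s["gripper_width"])
E
```

```text
11.35 [625.03225496 -24.69514645 109.87011381] [-0.35134317  0.60689179  0.42805384]
[[326.53764757 144.1449474 ]
 [232.13989698 146.01441635]]
-4.44894971965509 43.95838226681407
```

View pics/wM2.png

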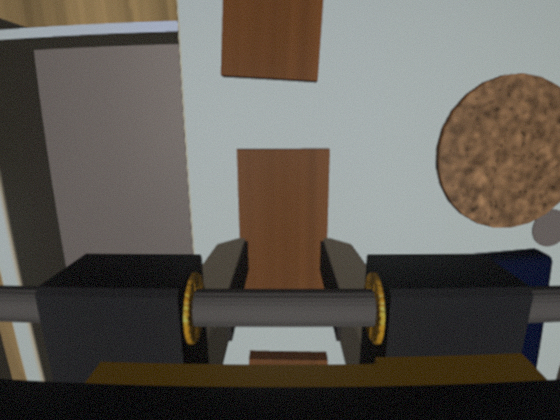

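View pics/sM2.png

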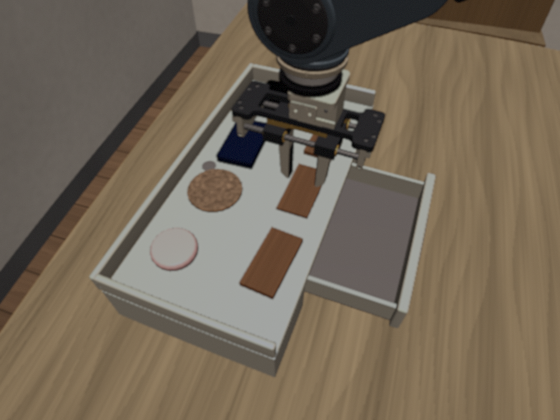

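Emit:
apply_moves:
  plan:
    - [[0,0.002,0],0]
    - [[0,0.002,0],0]
    - [[0,0.002,-0.004],0]
    - [[0,0.002,-0.008],0]
    - [[0,0.002,-0.012],0]
    - [[0,0.002,-0.015],0]
    - [[0,0.002,-0.018],0]
    - [[0,0.002,-0.019],0]

```text
t: 12.12
tcp_pos: [624.5, -20.5, 89.4]
eef_rot: [0.734, 0.679, 0.003, 0.002]
force: [-0.5, -0.1, -0.2]
gripper_width: 74.3
```

Emit:
apply_moves:
  plan:
    - [[0,-0.002,-0.002],0]
    - [[0,-0.002,-0.004],0]
    - [[0,-0.002,-0.006],0]
    - [[0,-0.002,-0.008],0]
    - [[0,-0.002,-0.0092],0]
    - [[0,-0.002,-0.0102],0]
    - [[0,-0.002,-0.011],0]
    - [[0,-0.002,-0.011],0]

```text
t: 12.78
tcp_pos: [624.4, -22.5, 78.2]
eef_rot: [0.734, 0.679, 0.003, 0.002]
force: [-0.4, -0.4, 0.2]
gripper_width: 74.4
```

Emit:
apply_moves:
  plan:
    - [[0,0,0],0]
    - [[0,0,0],0]
    - [[0,0,0],0]
    - [[0,0,0],0]
    - [[0,0,0],0]
  jaw: 1
  newtons: 15

```text
t: 13.2
tcp_pos: [624.5, -22.5, 78.3]
eef_rot: [0.734, 0.679, 0.003, 0.002]
force: [0.5, 0.2, 0.3]
gripper_width: 49.9
```

Emit:
apply_moves:
  plan:
    - [[0,0,0],0]
    - [[0,0,0.002],0]
    - [[0,0,0.006],0]
    - [[0,0,0.012],0]
    - [[0,0,0.02],0]
    - [[0,0,0.028],0]
    - [[0,0,0.03],0]
    - [[0,0,0.03],0]

```text
t: 13.87
tcp_pos: [625.0, -22.5, 109.5]
eef_rot: [0.734, 0.679, 0.003, 0.002]
force: [-0.5, -0.4, -2.1]
gripper_width: 49.9
```

```bash
python3 look.py G; python3 - <<'E'
from h import *
print(sense()["gripper_width"])
E
```

```text
13.8667 [624.99165979 -22.53206662 109.50043069] [-0.47141885 -0.36934957 -2.05136174]
49.61546060231636
```

View pics/bothG.png

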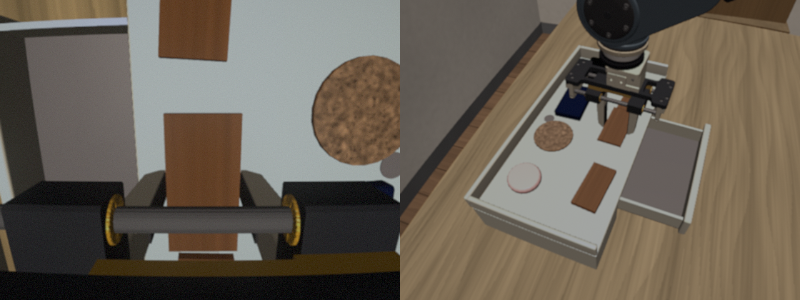

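Emit:
apply_moves:
  plan:
    - [[-0.015,0.001,0],0]
    - [[-0.04,0.002,0],0]
    - [[-0.065,0.003,0],0]
    - [[-0.09,0.004,0],0]
    - [[-0.108,0.005,0],0]
    - [[-0.117,0.006,0],0]
    - [[-0.117,0.006,0],0]

```text
t: 14.55
tcp_pos: [506.2, -16.3, 108.2]
eef_rot: [0.734, 0.679, 0.002, 0.001]
force: [-0.5, 0.2, -1.1]
gripper_width: 49.5
```

```bash
python3 look.py D; python3 - <<'E'
from h import *
print(sense()["tcp_pos"],sense()["gripper_width"])
a=snapshot("top");cv2.imwrite("pics/tD.png",a[:,:,::-1])
E
```

```text
14.55 [506.15107317 -16.2938427  108.24673355] [-0.53683388  0.16026581 -1.10554975]
[508.35416184 -16.57003569 108.56885591] 49.83738726244064
```

View pics/wD.png

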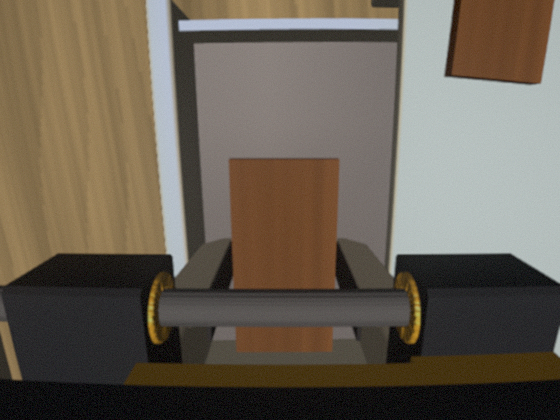

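View pics/sD.png

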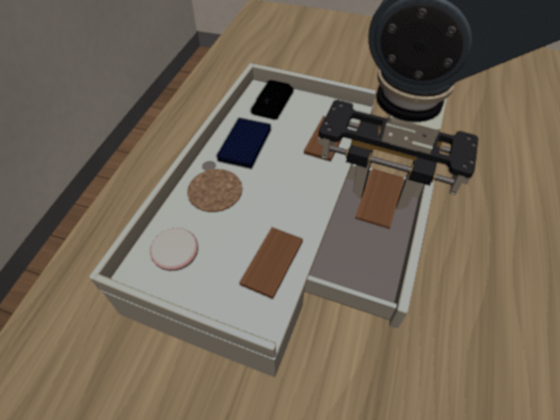

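```bash
python3 - <<'E'
from h import *
np.set_printoptions(precision=1,suppress=True)
s=sense(); s["tcp_pos"]=np.array([508,-16.5,108.4])
C=cam("wrist",s)
print(onz(C,[[183,200],[165,200]],60),onz(C,[[392,200]],76))
t=cv2.imread("pics/tD.png");cv2.imwrite("pics/tDb.png",cv2.resize(t[190:350,180:400],(800,582)))
E
```

```text
[[447.6   5.2  60. ]
 [436.3   6.1  60. ]] [[572.5  -1.3  76. ]]
```

View pics/tDb.png

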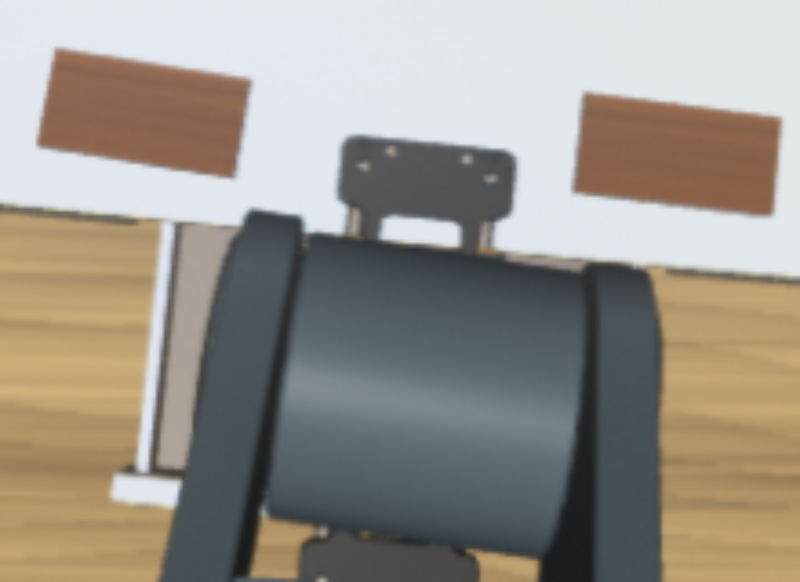

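Emit:
apply_moves:
  plan:
    - [[0,0,-0.01],0]
    - [[0,0,-0.025],0]
    - [[0,0,-0.04],0]
    - [[0,0,-0.055],0]
    - [[0,0,-0.068],0]
    - [[0,0,-0.077],0]
    - [[0,0,-0.082],0]
    - [[0,0,-0.084],0]

```text
t: 15.37
tcp_pos: [508.5, -16.6, 23.5]
eef_rot: [0.734, 0.679, 0.003, 0.002]
force: [-0.5, 0.0, -1.1]
gripper_width: 49.7
```

Emit:
apply_moves:
  plan:
    - [[0,0,-0.001],0]
    - [[0,0,-0.002],0]
    - [[0,0,-0.004],0]
    - [[0,0,-0.006],0]
    - [[0,0,-0.008],0]
    - [[0,0,-0.009],0]
    - [[0,0,-0.01],0]

```text
t: 15.95
tcp_pos: [508.5, -16.6, 13.4]
eef_rot: [0.734, 0.679, 0.003, 0.002]
force: [-0.0, -0.3, -0.1]
gripper_width: 49.5
```

Emit:
apply_moves:
  plan:
    - [[0,0,-0.0005],0]
    - [[0,0,-0.001],0]
    - [[0,0,-0.0015],0]
    - [[0,0,-0.002],0]
    - [[0,0,-0.0025],0]
    - [[0,0,-0.003],0]

```text
t: 16.45
tcp_pos: [508.6, -16.6, 10.4]
eef_rot: [0.734, 0.679, 0.003, 0.002]
force: [0.5, 0.6, -0.4]
gripper_width: 49.6
```

Emit:
apply_moves:
  plan:
    - [[0,0,-0.0003],0]
    - [[0,0,-0.0006],0]

```text
t: 16.62
tcp_pos: [508.6, -16.6, 9.8]
eef_rot: [0.734, 0.679, 0.003, 0.002]
force: [0.8, -0.8, -0.3]
gripper_width: 49.4
```

Emit:
apply_moves:
  plan:
    - [[0,0,-0.0003],0]
    - [[0,0,-0.0006],0]

```text
t: 16.78
tcp_pos: [508.6, -16.6, 9.2]
eef_rot: [0.734, 0.679, 0.003, 0.002]
force: [-2.0, 0.8, 7.1]
gripper_width: 49.8
```

Emit:
apply_moves:
  plan:
    - [[0,0,0.0003],0]
    - [[0,0,0.0005],0]
    - [[0,0,0.0005],0]
    - [[0,0,0.0005],0]
  jaw: -0.35

```text
t: 17.12
tcp_pos: [508.6, -16.6, 9.8]
eef_rot: [0.734, 0.679, 0.003, 0.002]
force: [0.4, 0.5, 0.5]
gripper_width: 62.5
```

Emit:
apply_moves:
  plan:
    - [[0,0,0.004],0]
    - [[0,0,0.01],0]
    - [[0,0,0.025],0]
    - [[0,0,0.05],0]
    - [[0,0,0.085],0]
    - [[0,0,0.12],0]
    - [[0,0,0.13],0]
    - [[0,0,0.13],0]

```text
t: 17.78
tcp_pos: [510.2, -16.8, 142.9]
eef_rot: [0.734, 0.679, 0.005, 0.004]
force: [0.0, -0.3, 0.8]
gripper_width: 62.4
```

```bash
python3 look.py P
```

```text
17.7833 [510.17662296 -16.76426729 142.91958086] [ 0.00222525 -0.26933831  0.80367173]
```

View pics/bothP.png

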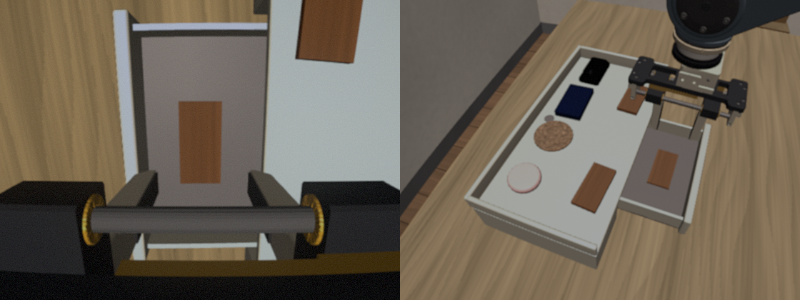

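Emit:
apply_moves:
  plan:
    - [[-0.02,0.001,0],6]
    - [[-0.04,0.003,0],13]
    - [[-0.06,0.004,0],20]
    - [[-0.08,0.005,0],27]
    - [[-0.1,0.007,0],34]
    - [[-0.115,0.008,0],41]
    - [[-0.12,0.008,0],48]
    - [[-0.12,0.008,0],55]
  jaw: 1

```text
t: 18.55
tcp_pos: [386.1, -8.3, 137.9]
eef_rot: [0.335, 0.942, 0.003, -0.002]
force: [0.4, 0.3, -0.9]
gripper_width: 13.9
```

Emit:
apply_moves:
  plan:
    - [[0,0,-0.02],7]
    - [[0,0,-0.04],14]
    - [[0,0,-0.06],21]
    - [[0,0,-0.08],28]
    - [[0,0,-0.1],34]
    - [[0,0,-0.11],35]
    - [[0,0,-0.115],35]
    - [[0,0,-0.115],35]

```text
t: 19.22
tcp_pos: [384.7, -8.1, 21.3]
eef_rot: [0.036, 0.999, 0.003, -0.004]
force: [0.6, 0.1, 0.9]
gripper_width: 0.2
```

```bash
python3 look.py Q;  python3 - <<'E'
from h import *
s=sense();Rt=R.from_quat(s["eef_rot"]).as_matrix();print(s["tcp_pos"],np.degrees(np.arctan2(Rt[1,1],Rt[0,1])),s["gripper_width"])
E
```

```text
19.2167 [384.65322898  -8.11069817  21.2760829 ] [0.59907859 0.07373343 0.88183217]
[385.76905386  -8.26990914  22.71585006] 85.83724222796343 0.49110333770925163
```

View pics/bothQ.png

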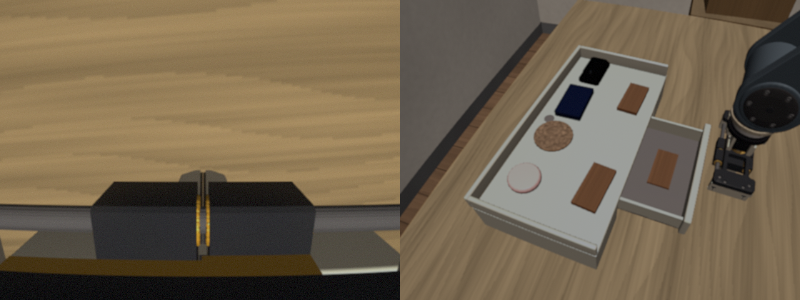

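Emit:
apply_moves:
  plan:
    - [[0.008,-0.0005,0],0]
    - [[0.016,-0.001,0],0]
    - [[0.022,-0.0015,0],0]
    - [[0.028,-0.002,0],0]
    - [[0.033,-0.0025,0],0]
    - [[0.038,-0.0025,0],0]
    - [[0.043,-0.003,0],0]
    - [[0.048,-0.0035,0],0]

```text
t: 19.98
tcp_pos: [433.9, -11.7, 22.6]
eef_rot: [0.036, 0.999, 0.002, -0.003]
force: [-2.5, 1.1, -0.1]
gripper_width: 0.4
```

Emit:
apply_moves:
  plan:
    - [[0.005,-0.0004,0],0]
    - [[0.01,-0.0007,0],0]
    - [[0.016,-0.001,0],0]
    - [[0.022,-0.0015,0],0]
    - [[0.028,-0.002,0],0]
    - [[0.034,-0.0025,0],0]
    - [[0.04,-0.003,0],0]
    - [[0.046,-0.0032,0],0]

```text
t: 20.65
tcp_pos: [480.5, -15.0, 22.6]
eef_rot: [0.036, 0.999, 0.002, -0.003]
force: [-2.4, -1.2, -0.2]
gripper_width: 0.3
```

Emit:
apply_moves:
  plan:
    - [[0.006,-0.0004,0],0]
    - [[0.012,-0.0008,0],0]
    - [[0.018,-0.0012,0],0]
    - [[0.024,-0.0016,0],0]
    - [[0.03,-0.002,0],0]
    - [[0.036,-0.0025,0],0]
    - [[0.042,-0.003,0],0]
    - [[0.046,-0.0032,0],0]

```text
t: 21.32
tcp_pos: [527.3, -18.2, 22.6]
eef_rot: [0.036, 0.999, 0.002, -0.003]
force: [-1.4, -0.4, 1.4]
gripper_width: 0.4
```

Now slowly to the stop (expected TCP x around 547).

Emit:
apply_moves:
  plan:
    - [[0.003,-0.0002,0],0]
    - [[0.006,-0.0004,0],0]
    - [[0.009,-0.0006,0],0]
    - [[0.011,-0.0008,0],0]
    - [[0.013,-0.0009,0],0]
    - [[0.015,-0.001,0],0]

```text
t: 21.82
tcp_pos: [542.4, -19.3, 22.6]
eef_rot: [0.036, 0.999, 0.002, -0.003]
force: [-2.2, -0.8, 0.0]
gripper_width: 0.7
```

Emit:
apply_moves:
  plan:
    - [[0.001,0,0],0]
    - [[0.002,0,0],0]
    - [[0.003,0,0],0]

```text
t: 22.07
tcp_pos: [545.4, -19.3, 22.6]
eef_rot: [0.036, 0.999, 0.002, -0.003]
force: [-1.2, -1.4, 0.3]
gripper_width: 0.4
```

Emit:
apply_moves:
  plan:
    - [[0.001,0,0],0]
    - [[0.002,0,0],0]

```text
t: 22.23
tcp_pos: [545.6, -19.2, 22.4]
eef_rot: [0.036, 0.999, 0.002, -0.005]
force: [-15.2, -1.7, 11.1]
gripper_width: 0.3
```

Emit:
apply_moves:
  plan:
    - [[0.0005,0,0],0]
    - [[0.001,0,0],0]

```text
t: 22.4
tcp_pos: [545.5, -19.2, 22.3]
eef_rot: [0.036, 0.999, 0.002, -0.007]
force: [-10.1, -0.8, 8.3]
gripper_width: 0.3
```

Emit:
apply_moves:
  plan:
    - [[-0.003,0,0],0]
    - [[-0.01,0.001,0],0]
    - [[-0.03,0.002,0],0]
    - [[-0.06,0.004,0],0]
    - [[-0.09,0.006,0.02],0]
    - [[-0.12,0.008,0.05],0]
    - [[-0.15,0.01,0.08],0]
    - [[-0.18,0.012,0.1],0]

```text
t: 23.07
tcp_pos: [364.4, -7.0, 123.7]
eef_rot: [0.036, 0.999, 0.002, -0.006]
force: [0.9, -0.5, 0.1]
gripper_width: 0.4
```

```bash
python3 - <<'E'
from h import *
np.set_printoptions(precision=1,suppress=True)
a=snapshot("side");b=snapshot("top");print(sense()["t"],sense()["force"])
cv2.imwrite("pics/sE.png",a[:,:,::-1]);cv2.imwrite("pics/tE.png",cv2.resize(b[90:350,130:460],(800,630))[:600,:,::-1])
C=cam("top")
for o in outline_of("cover_p","top"):
    m=o["mask"].astype(np.uint8);cs,_=cv2.findContours(m,0,2);c=max(cs,key=cv2.contourArea)
    r=cv2.minAreaRect(onz(C,c[:,0].astype(float),85)[:,:2].astype(np.float32));print(o["score"],np.array(r[0]),r[2])
E
```

```text
23.1667 [ 0.1 -0.5 -0.3]
0.57 [ 616.2 -152.5] 83.41814422607422
```

View pics/sE.png

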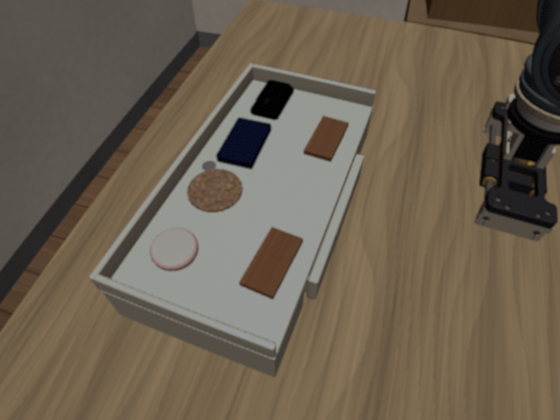

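View pics/tE.png

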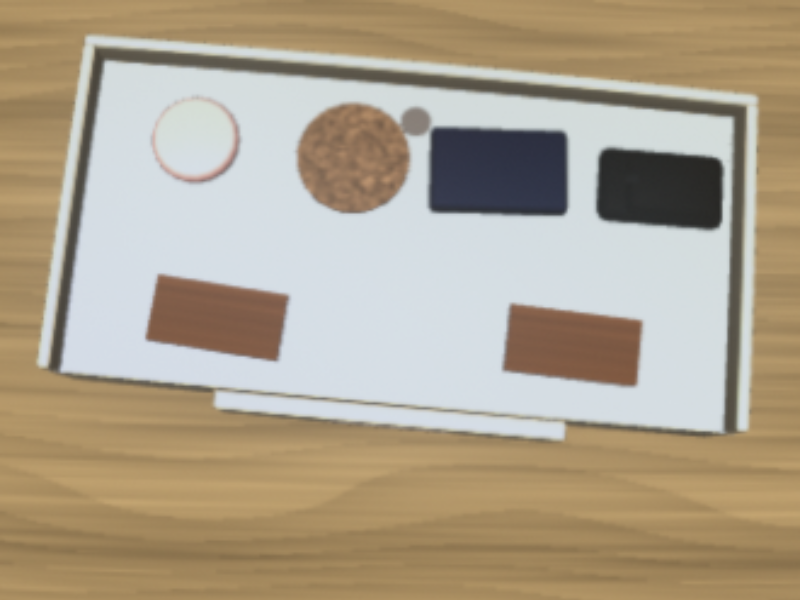

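Emit:
apply_moves:
  plan:
    - [[0,0,0],0]
    - [[0,0,0],0]

```text
t: 23.38
tcp_pos: [365.6, -7.1, 123.4]
eef_rot: [0.036, 0.999, 0.002, -0.004]
force: [-0.2, 0.9, -0.4]
gripper_width: 0.7
```

```bash
python3 -c "
from plant import *
print(job_done(),sense()['t'])"
```

```text
the job is handed in; nothing more can be done
the job is handed in; nothing more can be done
```

The middle cover was the warped one. I laid it in the drawer, let go of it, pushed the drawer shut and handed the job in at about 23.4 s.

**Finding it:** Pressed near an end, the left cover stopped firmly at z = 85.0 mm; the highest force I read there was about 10 N. The middle cover gave almost no resistance down to about 82.3 mm, so it sank about 2.7 mm. I did not press the right cover: 82.3 mm is lower than a sound cover's top could be.

**Placing and shutting:** After release, the pictures showed the cover lying flat in the drawer. The drawer then slid in with 1–3 N and came to a hard stop with the tool at x = 545.6 mm, about 2 mm short of the expected shut position (547.5 mm).

**Last checks:**
- **Drawer:** the final top and side views show the front panel against the nook with no visible gap.
- **Covers left behind:** both look where they were. The detector found only the right one in the last top picture, within about 1 mm of its first position, so for the left one I rely on the picture.
- **Other things:** the power bank, mouse, coaster and compact look unmoved.
- **Robot:** the arm was clear of everything, with the force reading back near zero.

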